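# Set the eyelet on the loaded bench press

## Task

One of the two blue bench eyelet presses has a green lamp disc lying in it under the plunger. Push that press's red plunger head straight down to its stop, hold it there for about two seconds to set the eyelet, then let it spring fully back up and move clear. Do not press the plunger of the empty press, and leave the disc lying in its press.

Things in the scene. Friction and masses are not known exactly. Their poses are not given: they have to be found in the camera images.
- head_a (a point): Centre of the flat top of the LOADED press's red plunger head (44 mm across, 14 thick): 175 mm above the work surface at rest, 155 fully down; moves with the plunger. Highest point of the press; nothing taller within 100 mm. z up, x from the column to the open side. Fixed blue C-frame: base 135 x 100 x 16; column 68 mm behind the axis; arm 40 wide, its top at 125 mm, ends 25 mm ahead of the axis.
- plunger_a (a joint): Plunger of the LOADED press: 0 m at rest (up), 0.020 m fully down on its stop. A spring pushes back with about 3 N at the start of the stroke, rising evenly to about 8 N at the stop, and returns the plunger to 0 when let go.
- plunger_b (a joint): Plunger of the EMPTY press, which looks just the same as the loaded one but has no disc; same values. It stands on the other side of the bench's middle line, at least 0.3 m away. It must stay up.
- disc_center (a point): Centre (half-way up) of the loose green plastic lamp disc, 80 mm across, 5 thick, with a 20 mm centre hole. It lies flat on the loaded press's base (underside 16 mm above the work surface), between four short steel pins with 2.5 mm of play. The plunger's 12 mm pin enters the hole without touching it. z up.
Not all that is in view belongs to the job. Leave any orange or pink look-alike of the part that bears plunger_b alone.

How it is judged:
By the outcome, as a careful person would: the job done as asked, in the order asked, and still so for the second after the job is handed in, with the robot touching nothing.
It also fails if it takes over 32 s, if anything falls off the work surface, if the arm or the gripper's body presses on something with over 40 N, if the wrist force passes 120 N, or if a joint passes its speed limit or range.

## Robot

A 6-joint arm with a two-finger parallel gripper is mounted at the origin on the work surface. World frame = base frame: x ahead of the robot, y to its left, z up, the work surface at z = 0. Lengths are in m, angles in rad, forces in N, time in s.
With the tool pointing down it reaches from about 0.4 to 0.825 m from the base axis. Payload 7 kg.
Tool frame: the origin (TCP) lies at the centre of the arm's flange, where the gripper is bolted on; the fingertips stand 178 mm ahead of it and the grasp point (between the pads) lies ahead of it (tcp_to_grasp is the z of the grasp point in the tool frame, in m); z points along the fingers, x is the direction in which the jaws open and shut, and the axes are right-handed (so a half turn about z gives the same grasp; the last joint's range is limited). The gripper opens to 88 mm and grips with 3 to 60 N. Pads are 19 mm wide; open, the fingers measure 130 mm over their backs; the gripper's body (78 mm by 193 mm) begins 47 mm behind the grasp point.
Start: joints at [-1.022, 0.359, 0.012, 0, -1.224, -0.288], TCP at [0.174, -0.652, 0.405] pointing down, gripper open.
Joint ranges: [-3.07, 3.07], [-1.43, 2.12], [-1.02, 1.25], [-3.03, 1.67], [-3.05, -0], [-3.03, 3.03]. Speed limits (rad/s): [2.39, 2.39, 3.01, 3.14, 3.14, 3.14].

## Interface

Orientations are given as [roll, pitch, yaw] about the fixed x, y, z axes, in that order (R = Rz(yaw) Ry(pitch) Rx(roll)).
In Python, from station import get_state, grab_frame, job_done, tcp_to_grasp gives the robot as it stands.
- The arm moves only by the tool drive_tool, never from a script. Its argument "moves" is a list of rows, each a list of 7 numbers: the shift along the tool's x, y, z in mm, then the turn, a rotation vector about the tool's x, y, z in degrees, then the closure, from -1 (fully open) to 1 (shut), so that 0 is half open. In form: [[dx, dy, dz, ax, ay, az, claw], ...]. A call has 1 to 12 rows; each row is the pose to reach, as a shift and turn from the pose commanded when the call began, along the tool's axes at that moment; what a row does not reach only later rows make up. A row lasts 1/8 s, in which the tool goes at most 62.5 mm and 10.7 degrees, less where a joint would pass 70% of its speed; a pose out of reach is approached as far as the arm can. A call with a gripper value outside its range is refused whole. The fingers move at their own pace and stop on an object; "grip_force" is the grip in N (left out, the last holds). Time passes only in rows, so rows that repeat a pose let the fingers close. It gives the time, the measured TCP pose, the force and the opening at its end, in the units of the state.
- get_state(): the state, without advancing time (a new reading comes with each control period).
- grab_frame(name): name is "scene" or "top"; returns a dict with "img" (480x640x3 uint8, red, green, blue), "range_z" (480x640 float32, m along the optical axis (not along the pixel's ray), 0 where there is no reading), "fovy" (degrees; the focal length in pixels is half the picture's height over the tangent of half this angle, whatever the lens; pixels are square), "cx", "cy" (the principal point, pixels), "rvec" (rotation vector, rad) and "tvec" (3), from world to camera coordinates, as OpenCV has them. Camera axes: x right, y down, z forward; pixel columns grow to the right and rows downward; lengths in m; the calibration is good to about 2 mm. A picture is of the moment at which its call begins.
- job_done(): hands the job in, once; it reports no verdict.
The state is a dict: "t": time; "q": joint angles; "qd": joint speeds; "joint_efforts": joint torques, N m; "eef_pos": TCP position; "ee_rot": TCP orientation; "force": force on the tool from outside, world axes, zero at the start; "moment": the same for the moment, N m; "width": finger opening in m.
Only numpy, scipy, OpenCV 4.12 (cv2) and the standard library are available. Lean on these libraries where they do the work, as an engineer would, in place of code of your own. Each camera call takes 0.05 s, during which the arm holds its last target. There are 200 camera calls.

## Working session

There is one attempt and no reset: what is moved stays moved. The work goes in short steps, Python scripts to look and compute and a tool call to move; the robot and the scene stay as the last step left them, time stands still between calls to the robot, and variables do not carry over. Pictures are saved under pics/ and viewed, about 8 in all and at most 12, crops included, and the job is handed in when it is done.

Besides the shell and the picture viewer there is one more tool, called after "Emit:" as name(argument=value, ...), one argument or row to a line, values as JSON. drive_tool: Moves the arm, as the interface text tells. Its arguments: {"type":"object","properties":{"moves":{"type":"array"},"grip_force":{"type":"number"}},"required":["moves"]}

```bash
mkdir -p pics
cat > h.py <<'E'
import numpy as np, cv2
from station import *
def cloud(f):
    h,w=f["range_z"].shape; fl=h/2/np.tan(np.radians(f["fovy"])/2)
    u,v=np.meshgrid(np.arange(w),np.arange(h)); z=f["range_z"]
    P=np.stack([(u-f["cx"])/fl*z,(v-f["cy"])/fl*z,z],-1)
    R=cv2.Rodrigues(np.array(f["rvec"],float))[0]
    W=(P-np.array(f["tvec"]).reshape(3))@R
    W[z<=0]=np.nan
    return W
def blobs(f,mask,minA=40):
    W=cloud(f); n,l,s,c=cv2.connectedComponentsWithStats(mask.astype(np.uint8))
    for i in range(1,n):
        if s[i,4]>=minA: print(s[i],c[i].round(1),np.nanmedian(W[l==i],0).round(4),"zmax",np.nanpercentile(W[l==i][:,2],95).round(4))
E
python3 - <<'E'
from h import *
print(get_state(),tcp_to_grasp)
for n in("scene","top"):
    f=grab_frame(n); cv2.imwrite(f"pics/{n}.png",f["img"][...,::-1])
    h=cv2.cvtColor(f["img"],cv2.COLOR_RGB2HSV); H,S,V=cv2.split(h)
    print(n,f["fovy"],f["cx"],f["cy"]);
    print("red");blobs(f,((H<6)|(H>172))&(S>130)&(V>60))
    print("green");blobs(f,(H>40)&(H<85)&(S>90)&(V>50),15)
    print("blue");blobs(f,(H>95)&(H<130)&(S>110)&(V>50),100)
E
```

```text
{'t': 0.0, 'q': array([-1.02190741e+00,  3.59393876e-01,  1.10541241e-02, -3.59278484e-04,
       -1.22411687e+00, -2.88075197e-01]), 'qd': array([-7.69729620e-04, -3.02531314e-04,  5.78980843e-04,  4.84773869e-05,
        1.16507326e-03, -5.90862802e-04]), 'joint_efforts': array([-9.02587344e-04, -5.82722139e+01,  2.93054849e+01,  6.99767634e+00,
        6.89112276e-03, -1.49005054e-04]), 'eef_pos': array([ 0.17399142, -0.65198287,  0.40371422]), 'ee_rot': array([-3.14144473e+00, -1.68783852e-03,  1.83148756e+00]), 'force': array([-0.08169149,  0.88310089, -0.45459496]), 'moment': array([0.05589044, 0.01804558, 0.03335314]), 'width': 0.08752931118003325} 0.1593
scene 57.32200350880349 314.9021796859989 235.1001438600485
red
[604   0  36  25 689] [623.9  10.2] [-0.3691  0.3134  0.375 ] zmax 0.3987
[226 151  19  15 216] [235.  157.6] [ 0.5    -0.2607  0.1727] zmax 0.175
[321 221  29  29 325] [335.8 234.8] [0.4422 0.0019 0.0211] zmax 0.0247
[440 221  20  19 288] [449.1 230.4] [0.4005 0.2496 0.1724] zmax 0.1744
[356 257  22  20 354] [366.9 266.4] [0.5822 0.165  0.1729] zmax 0.175
[394 3
[... 2181 characters left out ...]
0598
[ 240   43   54   76 1848] [264.7  78.9] [0.8639 0.1243 0.0412] zmax 0.0604
[ 303   45   52   76 1844] [328.9  81.5] [ 0.8666 -0.005   0.0397] zmax 0.0605
[ 419   50  120   77 5190] [479.4  87.7] [ 0.8575 -0.3111  0.0398] zmax 0.0606
[442 248  29  41 828] [455.5 268.4] [ 0.4925 -0.251   0.0213] zmax 0.0241
[ 81 309  16  49 175] [ 91.2 332.2] [0.3628 0.4169 0.018 ] zmax 0.0231
blue
[ 361   48   55   75 2255] [389.5  84.2] [ 0.8595 -0.128   0.0394] zmax 0.0605
[ 536  162   64   56 2276] [567.1 192.5] [ 0.6417 -0.4627  0.0549] zmax 0.0903
[ 210  195   57   71 2950] [239.8 234.4] [0.5381 0.148  0.0182] zmax 0.126
[ 432  242   71   73 2713] [466.8 284.5] [ 0.4503 -0.2511  0.0964] zmax 0.1267
```

View pics/scene.png

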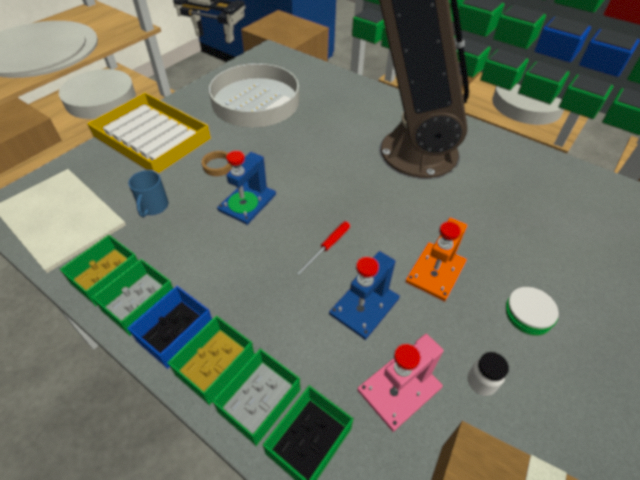

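View pics/top.png

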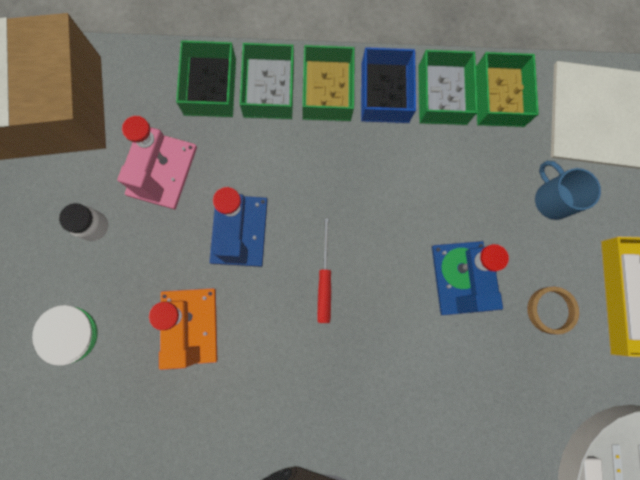

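The loaded press is the right-hand one in the top view: green disc at pixel (455,268) and red head at (494,257), which puts the head near (0.497, -0.262). The empty blue press has its head at (226,200). I'll move above the loaded press with the fingers shut.

Emit:
drive_tool(
  moves=[
    [294,413,0,0,0,0,1],
    [294,413,0,0,0,0,1],
    [294,413,0,0,0,0,1],
    [294,413,0,0,0,0,1],
    [294,413,0,0,0,0,1],
    [294,413,0,0,0,0,1],
    [294,413,0,0,0,0,1],
    [294,413,0,0,0,0,1],
    [294,413,0,0,0,0,1],
    [294,413,0,0,0,0,1],
    [294,413,0,0,0,0,1],
    [294,413,0,0,0,0,1],
  ],
  grip_force=20,
)

```text
t: 1.6
eef_pos: [0.4965, -0.2626, 0.4047]
ee_rot: [-3.142, -0.0, 1.83]
force: [-0.7, -0.3, -0.1]
width: 0.0007
```

Run:
```python
from h import *
s=get_state();print(s['t'],s['eef_pos'],s['ee_rot'],s['width'],s['force'])
f=grab_frame("scene");cv2.imwrite("pics/s2.png",cv2.resize(f["img"][100:260,140:340,::-1],None,fx=4,fy=4)[:600])
```

```text
1.6 [ 0.49646274 -0.26263209  0.4046988 ] [-3.14151414e+00 -4.50127436e-06  1.82978223e+00] 0.0007264875069303424 [-0.6978132  -0.26495274 -0.08338818]
```

View pics/s2.png

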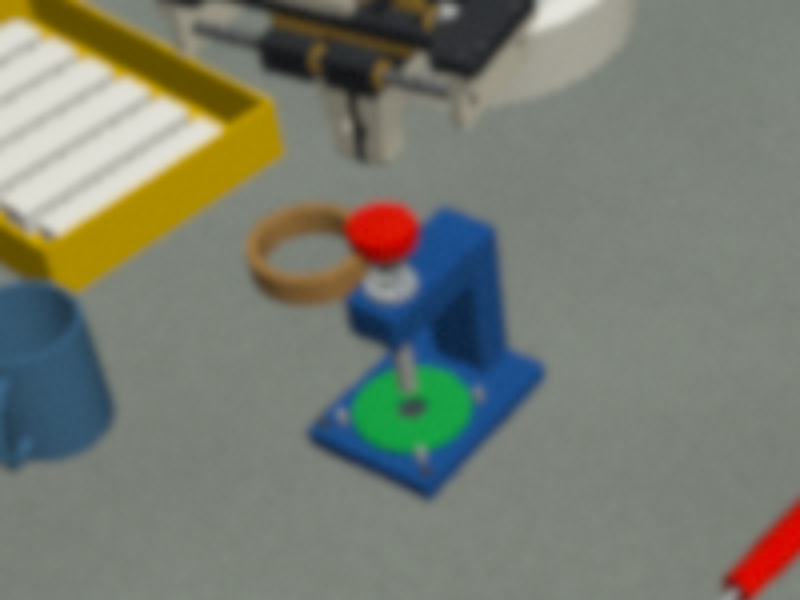

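The closed fingertips, at crop (370,155), hang over the red head at (385,220). The disc is in place with the pin above its hole. Descending gently.

Emit:
drive_tool(
  moves=[
    [0,0,25,0,0,0,1],
    [0,0,44,0,0,0,1],
    [0,0,48,0,0,0,1],
    [0,0,51,0,0,0,1],
    [0,0,54,0,0,0,1],
    [0,0,57,0,0,0,1],
    [0,0,60,0,0,0,1],
    [0,0,63,0,0,0,1],
    [0,0,66,0,0,0,1],
    [0,0,68,0,0,0,1],
    [0,0,68,0,0,0,1],
  ],
)

```text
t: 3.02
eef_pos: [0.4974, -0.2619, 0.3373]
ee_rot: [3.141, 0.001, 1.832]
force: [-2.3, -1.9, 7.2]
width: 0.0005
```

Emit:
drive_tool(
  moves=[
    [0,0,2,0,0,0,1],
    [0,0,4,0,0,0,1],
    [0,0,5,0,0,0,1],
    [0,0,6,0,0,0,1],
    [0,0,6,0,0,0,1],
  ],
)

```text
t: 3.65
eef_pos: [0.4974, -0.2618, 0.3332]
ee_rot: [3.14, 0.002, 1.833]
force: [-6.0, 1.9, 20.2]
width: 0.0003
```

Run:
```python
from h import *
f=grab_frame("scene");cv2.imwrite("pics/s3.png",cv2.resize(f["img"][100:250,140:340,::-1],None,fx=4,fy=4))
s=get_state();print(s['t'],s['eef_pos'],s['force'])
```

```text
3.7 [ 0.49737435 -0.26180397  0.33325654] [-7.28504538  2.13746707 20.12129777]
```

View pics/s3.png

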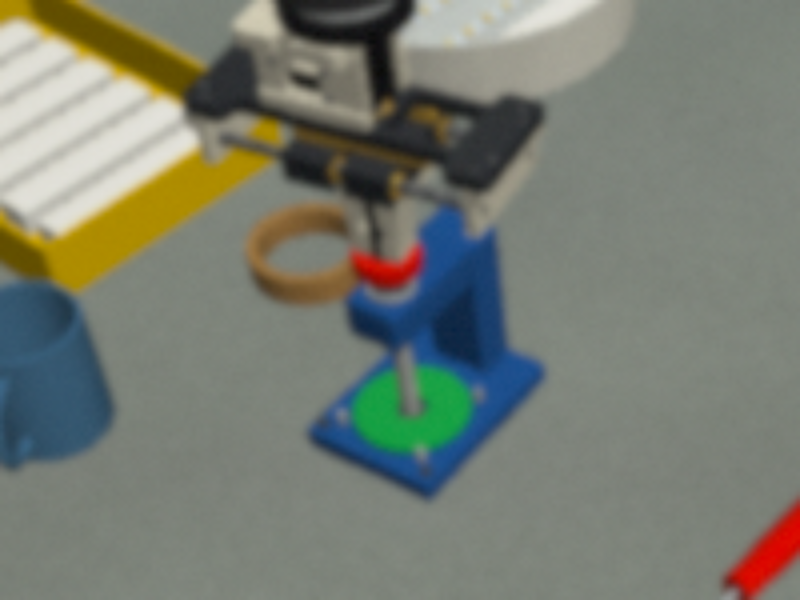

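The head is on its stop: 20 N, TCP at 0.3332, and the pin is in the disc hole. Now hold.

Emit:
drive_tool(
  moves=[
    [0,0,0,0,0,0,1],
    [0,0,0,0,0,0,1],
    [0,0,0,0,0,0,1],
    [0,0,0,0,0,0,1],
    [0,0,0,0,0,0,1],
    [0,0,0,0,0,0,1],
    [0,0,0,0,0,0,1],
    [0,0,0,0,0,0,1],
    [0,0,0,0,0,0,1],
    [0,0,0,0,0,0,1],
    [0,0,0,0,0,0,1],
    [0,0,0,0,0,0,1],
  ],
)

```text
t: 5.2
eef_pos: [0.4974, -0.2618, 0.3332]
ee_rot: [3.14, 0.002, 1.833]
force: [-7.4, 2.4, 19.5]
width: 0.0006
```

Emit:
drive_tool(
  moves=[
    [0,0,0,0,0,0,1],
    [0,0,0,0,0,0,1],
    [0,0,0,0,0,0,1],
    [0,0,-4,0,0,0,1],
    [0,0,-8,0,0,0,1],
    [0,0,-13,0,0,0,1],
    [0,0,-18,0,0,0,1],
    [0,0,-24,0,0,0,1],
    [0,0,-30,0,0,0,1],
    [0,0,-50,0,0,0,1],
    [0,0,-80,0,0,0,1],
    [0,0,-110,0,0,0,1],
  ],
)

```text
t: 6.7
eef_pos: [0.4972, -0.2613, 0.441]
ee_rot: [-3.141, -0.001, 1.832]
force: [1.1, -0.1, -0.1]
width: 0.0006
```

Emit:
drive_tool(
  moves=[
    [-40,-60,0,0,0,0,1],
    [-80,-120,0,0,0,0,1],
    [-100,-150,0,0,0,0,1],
    [-100,-150,0,0,0,0,1],
    [-100,-150,0,0,0,0,1],
    [-100,-150,0,0,0,0,1],
    [-100,-150,0,0,0,0,1],
  ],
)

```text
t: 7.58
eef_pos: [0.3789, -0.3962, 0.4406]
ee_rot: [-3.142, -0.0, 1.833]
force: [0.3, -0.9, -0.0]
width: 0.0001
```

Run:
```python
from h import *
s=get_state();print(s['t'],s['eef_pos'],s['force'],s['qd'].round(3))
for n in("scene","top"):
    f=grab_frame(n)
    H,S,V=cv2.split(cv2.cvtColor(f["img"],cv2.COLOR_RGB2HSV))
    print(n);blobs(f,((H<6)|(H>172))&(S>130)&(V>60),100);blobs(f,(H>40)&(H<85)&(S>90)&(V>50),400)
    if n=="scene":cv2.imwrite("pics/s4.png",f["img"][...,::-1])
```

```text
7.575 [ 0.37887543 -0.39619333  0.44058103] [ 0.28025217 -0.90387999 -0.04027589] [-0.003 -0.002  0.001 -0.001  0.     0.001]
scene
[604   0  36  25 687] [623.9  10.2] [-0.369   0.3135  0.375 ] zmax 0.3981
[226 151  19  15 215] [235.1 157.6] [ 0.5004 -0.2604  0.1726] zmax 0.1752
[322 221  28  30 326] [335.8 234.8] [0.4415 0.0019 0.0206] zmax 0.0249
[440 221  20  19 286] [449.1 230.4] [0.401  0.2496 0.1725] zmax 0.1745
[356 257  22  20 355] [366.8 266.4] [0.5815 0.1649 0.1729] zmax 0.1751
[394 344  28  26 589] [407.8 356.4] [0.6953 0.3177 0.1729] zmax 0.175
[ 365    0   83   24 1005] [417.3   7.6] [-0.3694 -0.2432  0.2364] zmax 0.2732
[554   0  51  13 416] [581.7   4.2] [-0.3696  0.2163  0.3633] zmax 0.3793
[517  13  30  36 569] [530.6  31.5] [-0.3737  0.1117  0.2569] zmax 0.2863
[ 353   15   88   42 1915] [394.6  36.7] [-0.3709 -0.3255  0.1214] zmax 0.1465
[ 506   58   64   45 1354] [535.6  82.5] [-0.3709  0.181   0.1198] zmax 0.1465
[ 560   74   54   44 1101] [583.4  99.6] [-0.3696  0.3277  0.1198] zmax 0.1463
[603  88  37  47 931] [623.1 114.9] [-0.3693  0.4408  0.114 ] zmax 0.1457
[... 353 characters left out ...]
 0.3142 0.1741] zmax 0.1762
[213 187  27  27 555] [226.2 200. ] [0.5763 0.1626 0.1746] zmax 0.1767
[481 244  28  27 589] [494.2 257.3] [ 0.4953 -0.2631  0.175 ] zmax 0.1771
[318 270  13  53 642] [324.  296.2] [ 0.4362 -0.0022  0.0235] zmax 0.027
[149 302  29  28 643] [163.2 315.5] [0.3937 0.2476 0.1746] zmax 0.1766
[ 176   41   59   76 2454] [204.7  77.6] [0.8615 0.2439 0.0372] zmax 0.0599
[ 240   43   54   76 1849] [264.8  78.9] [0.8642 0.1242 0.0413] zmax 0.0606
[ 303   45   52   76 1848] [328.9  81.4] [ 0.8682 -0.0049  0.0392] zmax 0.0605
[ 419   50  120   77 5180] [479.4  87.7] [ 0.8576 -0.3111  0.0398] zmax 0.0606
[442 248  28  41 828] [455.5 268.4] [ 0.4925 -0.2508  0.0213] zmax 0.0244
```

View pics/s4.png

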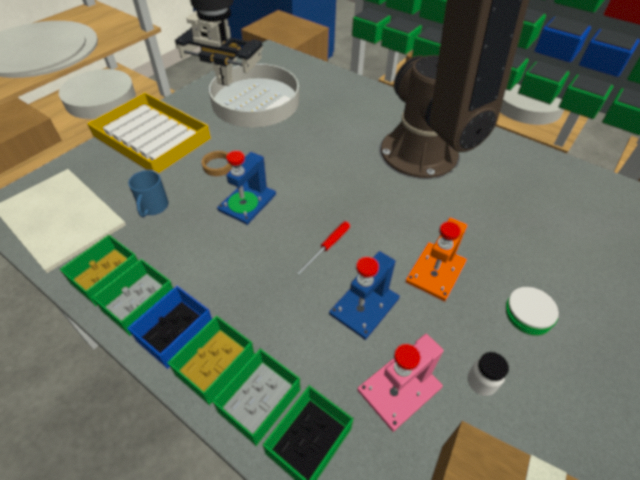

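The head at (235,157) is fully up again, the disc at (242,202) hasn't moved, and the gripper is clear at (220,60).

```bash
python3 -c "from station import *;print(job_done())"
```

```text
the job is handed in; nothing more can be done
None
```

I pressed the loaded press's plunger to its stop, held it there for just over 2 s, let it spring back and moved clear. The job is handed in, with the clock at about 7.7 s of the 32 s allowed.

- **Press:** with the fingers shut, the fingertips went down to 155 mm, which is the stop. The force there was about 20 N upwards, with up to about 8 N sideways, against about 8 N from the spring alone.
- **Return:** the head is back at about 175 mm, and the disc is at the same pixels and position as before.
- **Other presses:** the empty blue press and the orange and pink look-alikes read the same as at the start.
- **Robot:** the arm is still, with only sensor noise (under 1 N) on the wrist.

No check failed. The two cameras differed by about 5 mm on the head's position, so I aimed between them. That was well within the 44 mm head.

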